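# Rake the strayed jars out from under the riser and tray them

### The arm

A 6-joint arm with a two-finger parallel gripper is mounted at the origin on a cart in front of the work surface, level with it; the furniture and walls round the work are solid. World frame = base frame: x ahead of the robot, y to its left, z up, the work surface at z = 0. Lengths are in m, angles in rad, forces in N, time in s.
With the tool pointing down it reaches from about 0.4 to 0.925 m from the base axis. Payload 3.4 kg.
Tool frame: the origin (TCP) lies at the very end of the fingers, on their centre line; the grasp point (between the pads) lies 19 mm behind it; z points along the fingers, y is the line along which they close (so a half turn about z gives the same grasp; the last joint's range is limited). The gripper opens to 85 mm and grips with 20 to 120 N. Pads are 22 mm wide; open, the fingers measure 114 mm over their backs; the gripper's body (76 mm by 85 mm) begins 54 mm behind the grasp point. The pads swing forward as they close: fully open they stand 13 mm farther back than shut.
Start: joints at [-1.228, 0.307, 1.506, -0, 1.328, -0.073], TCP at [0.233, -0.526, 0.231] pointing down, gripper open.
Joint ranges: [-3.12, 3.12], [-1.05, 2.28], [0.14, 2.33], [-1.42, 4.57], [0.1, 2.73], [-2.68, 2.68]. Speed limits (rad/s): [2.57, 2.57, 3.14, 3.14, 3.14, 3.14].

### API

Orientations are given as [roll, pitch, yaw] about the fixed x, y, z axes, in that order (R = Rz(yaw) Ry(pitch) Rx(roll)).
In Python, from workcell import monitor, vision, arm gives the robot as it stands.
- The arm moves only by the shell command python3 -m crank 'ROWS' [OPENING]. ROWS is a JSON object of lists of equal length, an entry for each row: "translation": the shift along the tool's x, y, z in m, a list of three; "twist": the turn about the tool's z in degrees. A call has 1 to 20 rows; each row shifts and turns the commanded pose from where the row before left it, along the tool's axes as they then stand; what a row does not reach is not made up. A row lasts 1/10 s, in which the tool goes at most 50 mm and 8.59 degrees, less where a joint would pass 70% of its speed; a pose out of reach is approached as far as the arm can. A call is refused whole if a number of a shift passes 0.05 or a number of a turn 8.59, either way. A call with a gripper value outside its range is refused whole. OPENING is the opening, from 0 (shut) to 1 (fully open), set as the call begins (- or left out, the last holds). The fingers move at their own pace and stop on an object; the grip force is fixed at half the most. Time passes only in rows, so rows that do not move let the fingers close. It gives the time, the measured TCP pose, the force, the opening and the grip force at its end, in the units of the state.
- monitor.get_obs(): the state, without advancing time (a new reading comes with each control period).
- vision.snapshot(name): name is "side" or "top" or "wrist"; returns a dict with "image" (400x640x3 uint8, blue, green, red), "depth" (400x640 float32, m along the optical axis (not along the pixel's ray), 0 where there is no reading), "fov_y" (degrees; the focal length in pixels is half the picture's height over the tangent of half this angle, whatever the lens; pixels are square), "cx", "cy" (the principal point, pixels), "k1" (the pictures are not rectified: a ray, as slopes to the right and down, at radius r is drawn at 1 + k1 r^2 times it, then the intrinsics apply), "xyz" and "orientation" of the camera in the world; the wrist camera has in their place "tool_from_camera" (4x4, takes a point from camera to tool coordinates, whose origin is the TCP and whose axes are the flange's). Camera axes: x right, y up, looking along -z (the intrinsics and any distortion apply to the point x, -y, -z); pixel columns grow to the right and rows downward; lengths in m; the calibration is good to about 2 mm. A picture is of the moment at which its call begins: read the wrist's pose just before it.
- arm.hand_in(): hands the job in; it is judged then, once.
The state is a dict: "time_s": time; "qpos": joint angles; "qd": joint speeds; "tau": joint torques, N m; "ee_pos": TCP position; "ee_rot": TCP orientation; "ft_force": force on the tool from outside, world axes, zero at the start; "moment": the same for the moment, N m; "grip_width": opening from 0.0 (shut) to 1.0 (fully open); "finger_force": force on a finger pad.
Only numpy, scipy, OpenCV 4.12 (cv2) and the standard library are available. Lean on these libraries where they do the work, as an engineer would, in place of code of your own. Each camera call takes 0.05 s, during which the arm holds its last target. There are 200 camera calls.

### The job

Some small white jars and loose jar lids have strayed under the low plywood riser: lift the rake up off its two hooks and use it to draw every one of them out through the riser's open side, without putting the gripper in to touch them while they are under the roof. Stand the jars upright and lay the lids flat (either face up) on the floor of the blue tray, none on top of another, and hang the rake back on its two hooks as it was, blade hanging down and facing the same way. Leave the dark bottle, the dropper bottle and the cup where they are.

Things in the scene. Friction and masses are not known exactly. Their poses are not given: they have to be found in the camera images.
- riser: fixed plywood riser, 157 mm tall: 12 mm roof, 10 mm side walls and a back wall; inside 224 mm wide (its x) and 145 mm high. Only its -y side is open. Origin on the table at mid-width, 100 mm behind the open front edge (edge at y = -0.100, inner back face at y = +0.110). A small stand with vials is fixed on the rear of the roof, up to 250 mm above the table
- hook_stand: fixed grey stand with two steel V-shaped upturned hooks, 36 mm wide at the mouth, at its y = -0.045 and +0.085; the rake's rod lies in both, along y. Origin on the table below the Vs. The rod's axis rests at x = 0, z = 0.112; hook tips reach z = 0.125. Posts at x = -0.06 up to z = 0.120; base x -0.083 to 0.023, y -0.07 to 0.11, 10 mm thick
- rake: loose rake, 120 g: rod 10 mm thick along its y, from y = -0.06 to +0.27; red flat grip standing on the rod at y = 0 (12 mm thick in x, 40 mm long in y, top at z = 0.055); blade hanging at y = +0.27 (40 mm wide in x, 5 mm thick, down to z = -0.055). Origin on the rod's axis under the grip, z up. Starts hung along the stand's y. Dark keel weight below the rod from y = -0.02 to 0.03, down to z = -0.014; balances 50 mm ahead of the grip
- rake_grip (a point): the point to hold the rake: middle of the red grip, 42 mm above the rod's axis
- rake_blade (a point): middle of the lower edge of the rake's blade
- tray: fixed shallow blue tray, 150 mm (its x) by 200 mm (its y), walls 4 mm thick and 15 mm tall; origin at the centre of its underside; the floor lies about 4 mm above the table
- jar_a: closed white plastic jar, 34 mm across (body 32 mm) and 45 mm tall, about 30 g; origin at the centre of its underside, z up its axis. May be absent (None)
- jar_b: closed white plastic jar, 34 mm across (body 32 mm) and 45 mm tall, about 30 g; origin at the centre of its underside, z up its axis. May be absent (None)
- cap_a: loose white jar lid with a blue top, 32 mm across and 20 mm tall, about 20 g; origin at the centre of its underside, z up. May be absent (None)
- cap_b: loose white jar lid with a blue top, 32 mm across and 20 mm tall, about 20 g; origin at the centre of its underside, z up. May be absent (None)
- reagent_bottle: bystander: dark square bottle with black cap, 35 x 31 x 60 mm; origin at the centre of its underside
- dropper_bottle: bystander: white dropper bottle with pointed cap, 25 mm across, 66 mm tall; origin at the centre of its underside
- cup: bystander: clear cup, 71 mm across, 81 mm tall; origin at the centre of its underside

How it is judged:
By the outcome, as a careful person would: the job done as asked, in the order asked, and still so for the second after the job is handed in, with the robot touching nothing.
Of jar_a, jar_b, cap_a, cap_b only 3 to 4 are there at a start; the rules pass over those that are not, and their reading is None.
At some moment in a run one of cap_a, cap_b may be knocked a few centimetres aside while the robot is not near it.
It also fails if it takes over 210 s, if anything falls off the work surface, if the arm or the gripper's body presses on something with over 40 N, if the wrist force passes 120 N, or if a joint passes its speed limit or range.

## Working session

There is one attempt and no reset: what is moved stays moved. The work goes in short steps, Python scripts to look and compute and a shell command to move; the robot and the scene stay as the last step left them, time stands still between calls to the robot, and variables do not carry over. Pictures are saved under pics/ and viewed, at most 14 in all, crops included, and the job is handed in when it is done.

```bash
ls; mkdir -p pics
cat > h.py <<'E'
import numpy as np,cv2
from scipy.spatial.transform import Rotation as R
from workcell import monitor,vision,arm
def snap(name):
    o=monitor.get_obs(); s=vision.snapshot(name)
    if name=='wrist':
        T=np.eye(4);T[:3,:3]=R.from_euler('xyz',o['ee_rot']).as_matrix();T[:3,3]=o['ee_pos']
        s['T']=T@np.array(s['tool_from_camera'])
    else:
        T=np.eye(4);q=np.array(s['orientation']);
        T[:3,:3]=R.from_euler('xyz',q).as_matrix() if q.size==3 else (q if q.shape==(3,3) else R.from_quat(q).as_matrix())
        T[:3,3]=s['xyz'];s['T']=T
    return s
def K(s):
    f=200/np.tan(np.radians(s['fov_y'])/2);return np.array([[f,0,s['cx']],[0,f,s['cy']],[0,0,1.]])
def cloud(s):
    v,u=np.mgrid[0:400,0:640]
    p=cv2.undistortPoints(np.stack([u,v],-1).reshape(-1,1,2).astype(np.float64),K(s),np.array([s['k1'],0,0,0.])).reshape(400,640,2)
    d=s['depth'];P=np.stack([p[...,0]*d,-p[...,1]*d,-d],-1)
    W=P@s['T'][:3,:3].T+s['T'][:3,3];W[d<=0]=np.nan;return W
def proj(s,X):
    X=np.atleast_2d(X);c=(X-s['T'][:3,3])@s['T'][:3,:3];c=c*[1,-1,-1]
    return cv2.projectPoints(c,np.zeros(3),np.zeros(3),K(s),np.array([s['k1'],0,0,0.]))[0].reshape(-1,2)
E
python3 - <<'E'
from h import *
for n in ['top','side','wrist']:
    s=snap(n);cv2.imwrite(f'pics/{n}0.png',s['image']);W=cloud(s);np.save(n+'0.npy',W)
    print(n,s['fov_y'],s['k1'],s['T'].round(3).tolist())
print(monitor.get_obs())
E
```

```text
pics
top 42.1067876077226 -0.07656714106724696 [[-0.326, 0.73, -0.6, -0.248], [-0.945, -0.255, 0.203, 0.31], [-0.005, 0.634, 0.773, 1.201], [0.0, 0.0, 0.0, 1.0]]
side 44.39709728726691 0.03050053669120751 [[1.0, 0.005, -0.012, 0.56], [-0.013, 0.471, -0.882, -1.193], [0.001, 0.882, 0.471, 0.76], [0.0, 0.0, 0.0, 1.0]]
wrist 71.39320325149792 -0.01531431169037327 [[0.405, 0.881, 0.245, 0.294], [-0.914, 0.391, 0.106, -0.497], [-0.002, -0.267, 0.964, 0.373], [0.0, 0.0, 0.0, 1.0]]
{'time_s': 0.15, 'qpos': array([-1.22751447e+00,  3.07418754e-01,  1.50735925e+00,  2.13697587e-05,
        1.32840361e+00, -7.35336466e-02]), 'qd': array([ 0.0014349 , -0.00243525, -0.00357875, -0.00020946, -0.00129902,
        0.00029067]), 'tau': array([ 9.52159317e-04, -4.57977676e+01, -2.52220488e+01, -7.17637772e-05,
        8.50695244e-03,  5.17141632e-05]), 'ee_pos': array([ 0.23257922, -0.52528997,  0.23058788]), 'ee_rot': array([-3.14000951e+00, -1.37417944e-04,  4.16810249e-01]), 'ft_force': array([ 0.35713156, -0.25472693,  0.6483429 ]), 'moment': array([0.03148043, 0.01616996, 0.02588472]), 'finger_force': 0.0, 'grip_width': 1.000239525009383}
```

View pics/top0.png

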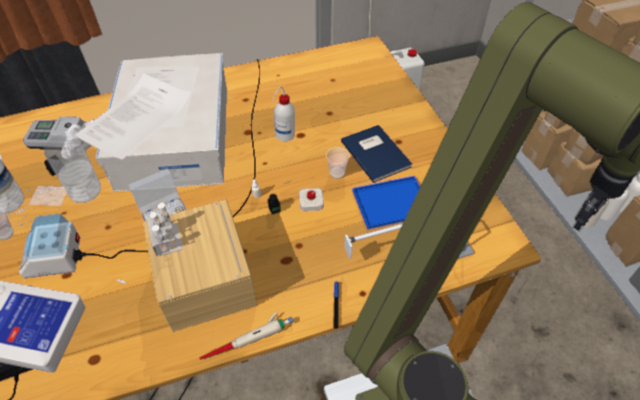

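View pics/side0.png

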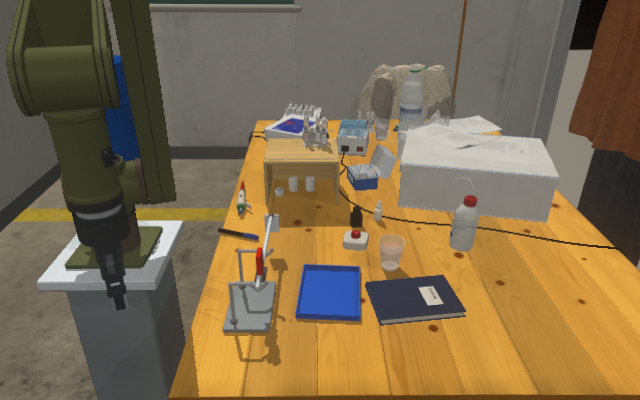

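The side view shows three white items under the riser at (279,192), (293,184) and (310,184). The rake grip is at (260,265), the blade at (272,220) and the tray at (330,292). The reagent bottle is at (357,216), the dropper at (378,212) and the cup at (391,252).

Run:
```python
from h import *
im=cv2.imread('pics/side0.png');c=np.hstack([cv2.resize(im[130:230,250:400],None,fx=5,fy=5,interpolation=cv2.INTER_CUBIC)]);cv2.imwrite('pics/c1.png',c)
W=np.load('side0.npy')
def med(m):
    P=W[m];P=P[~np.isnan(P[:,0])];return P
for n,(u,v) in dict(i1=(279,192),i2=(293,184),i3=(310,184),floor1=(280,215),roofL=(268,157),roofR=(337,159),wallL=(267,170),reag=(357,216),drop=(378,213),cup=(391,252),grip=(260,265),blade=(275,219)).items(): print(n,W[v,u].round(3))
H=cv2.cvtColor(im,cv2.COLOR_BGR2HSV)
red=((H[...,0]<8)|(H[...,0]>172))&(H[...,1]>150)&(H[...,2]>80);red[:245]=0;red[290:]=0;red[:,:245]=0;red[:,275:]=0
P=med(red);print('red',len(P),P.mean(0),P.min(0),P.max(0))
b=(H[...,0]>100)&(H[...,0]<125)&(H[...,1]>180)&(H[...,2]>80);b[:255]=0;b[:,:280]=0;b[:,370:]=0
P=med(b);print('tray',len(P),P.mean(0),P.min(0),P.max(0));ct=cv2.minAreaRect(P[P[:,2]<0.01][:,:2].astype(np.float32));print(ct)
# items
w=(H[...,1]<60)&(H[...,2]>110);sel=np.zeros_like(w);sel[172:203,268:335]=1
n,l,st,ce=cv2.connectedComponentsWithStats((w&sel).astype(np.uint8))
for i in range(1,n):
    if st[i,4]>15:
        P=med(l==i);print(st[i],np.median(P,0).round(3),P.min(0).round(3),P.max(0).round(3))
# roof
m=np.abs(W[...,2]-.157)<.006;m[:, :260]=0;m[:,345:]=0
P=W[m];print('roof',len(P),cv2.minAreaRect(P[:,:2].astype(np.float32)),P.min(0),P.max(0))
Wt=np.load('top0.npy');m=np.abs(Wt[...,2]-.157)<.006;m[:,:145]=0;m[:,255:]=0;m[:200]=0;m[330:]=0
P=Wt[m];print('roof top',len(P),cv2.minAreaRect(P[:,:2].astype(np.float32)),P.min(0),P.max(0))
# rod
for n,(u,v) in dict(bl=(348,245),rod1=(370,238),rod2=(395,231)).items(): print(n,Wt[v,u].round(3))
```

```text
i1 [0.443 0.318 0.018]
i2 [0.489 0.357 0.029]
i3 [0.549 0.354 0.031]
floor1 [0.453 0.187 0.   ]
roofL [0.414 0.292 0.157]
roofR [0.637 0.282 0.154]
wallL [0.41  0.27  0.121]
reag [0.692 0.108 0.039]
drop [0.761 0.142 0.03 ]
cup [ 0.76  -0.133  0.066]
grip [ 0.442 -0.3    0.144]
blade [ 0.455 -0.017  0.1  ]
red 152 [ 0.43997443 -0.29370635  0.14873529] [ 0.39932863 -0.3055885   0.0011979 ] [ 0.44587277 -0.01479735  0.16856046]
tray 2379 [ 0.59996392 -0.22014653  0.00453628] [ 5.20713265e-01 -3.18476683e-01 -9.15813033e-05] [ 0.6735193  -0.11225031  0.01889359]
((0.6010281443595886, -0.21378889679908752), (0.17696250975131989, 0.13829128444194794), 84.84343719482422)
[289 177   9  15 123] [0.489 0.359 0.03 ] [0.475 0.347 0.003] [0.504 0.387 0.048]
[306 177   9  15 124] [0.549 0.359 0.03 ] [0.533 0.348 0.001] [0.563 0.463 0.049]
[275 188   9   8  57] [0.439 0.324 0.016] [0.427 0.313 0.003] [0.456 0.353 0.022]
roof 1923 ((0.6116330623626709, 1.1516809463500977), (0.6050480604171753, 2.867487907409668), 5.32038688659668) [ 0.17953686 -0.3038964   0.15100773] [0.78801671 2.56603104 0.1629807 ]
roof top 6843 ((0.5211294293403625, 0.3635708689689636), (0.2475401610136032, 0.22075259685516357), 0.4689544439315796) [0.39652718 0.25242084 0.15111635] [0.64555278 0.4741515  0.16299798]
bl [ 0.44  -0.01   0.099]
rod1 [ 0.504 -0.106 -0.   ]
rod2 [ 0.503 -0.183 -0.001]
```

View pics/c1.png

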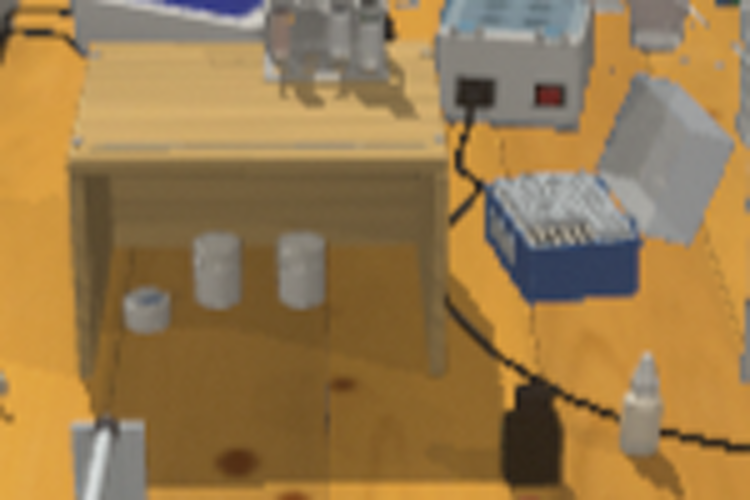

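Two jars at about (0.489,0.373) and (0.549,0.373), and one lid at (0.44,0.338); a fourth item could still be hidden behind a jar. I'll go above the rake grip with tool yaw at 90°.

```bash
python3 -m crank '{"translation":[[0,0,0],[0,0,0],[0,0,0],[0,0,0],[0,0,0],[0,0,0],[0,0,0],[0,0,0]],"twist":[-8.26,-8.26,-8.26,-8.26,-8.26,-8.26,-8.26,-8.26]}' 1
python3 -m crank '{"translation":[[0.0232,0.0205,0],[0.0232,0.0205,0],[0.0232,0.0205,0],[0.0232,0.0205,0],[0.0232,0.0205,0],[0.0232,0.0205,0],[0.0232,0.0205,0],[0.0232,0.0205,0],[0.0232,0.0205,0],[0.0232,0.0205,0],[0,0,0],[0,0,0]],"twist":[0,0,0,0,0,0,0,0,0,0,0,0]}'
python3 - <<'E'
from h import *
s=snap('wrist');im=s['image'];cv2.imwrite('pics/w1.png',im);W=cloud(s);np.save('w1.npy',W);print(s['T'].round(3).tolist())
H=cv2.cvtColor(im,cv2.COLOR_BGR2HSV);red=((H[...,0]<8)|(H[...,0]>172))&(H[...,1]>150)&(H[...,2]>60)
P=W[red&(W[...,2]>.13)&(W[...,2]<.2)];P=P[P[:,2]>P[:,2].max()-.008];print(len(P),P.min(0),P.max(0),P.mean(0),cv2.minAreaRect(P[:,:2].astype(np.float32)))
m=(W[...,2]>.1)&(W[...,2]<.125)&(W[...,0]>.41)&(W[...,0]<.47)&(W[...,1]>-.25)&(W[...,1]<-.03)
P=W[m]
for y in np.arange(-.25,-.02,.03):
    q=P[np.abs(P[:,1]-y)<.015]
    if len(q):print(y.round(3),len(q),np.median(q,0).round(4))
E
```

```text
time_s: 0.95
ee_pos: [0.2326, -0.5255, 0.2309]
ee_rot: [-3.141, -0.001, 1.576]
ft_force: [-0.6, -0.0, -0.2]
grip_width: 1.001
finger_force: 0.0
time_s: 2.15
ee_pos: [0.4379, -0.2935, 0.231]
ee_rot: [-3.141, 0.0, 1.572]
ft_force: [0.4, -0.8, 0.4]
grip_width: 1.001
finger_force: 0.0
[[1.0, -0.001, 0.0, 0.437], [0.001, 0.964, 0.267, -0.225], [-0.001, -0.267, 0.964, 0.374], [0.0, 0.0, 0.0, 1.0]]
710 [ 0.43281292 -0.29954718  0.16132017] [ 0.44379242 -0.26049521  0.16858997] [ 0.43816265 -0.27885173  0.16653296] ((0.4383373260498047, -0.28001829981803894), (0.0390634648501873, 0.010924041271209717), 89.77232360839844)
-0.25 176 [ 0.4384 -0.2425  0.1161]
-0.22 386 [ 0.4393 -0.2193  0.1161]
-0.19 883 [ 0.4383 -0.1987  0.1163]
-0.16 460 [ 0.4399 -0.1592  0.1159]
-0.13 253 [ 0.4406 -0.1372  0.1159]
```

View pics/w1.png

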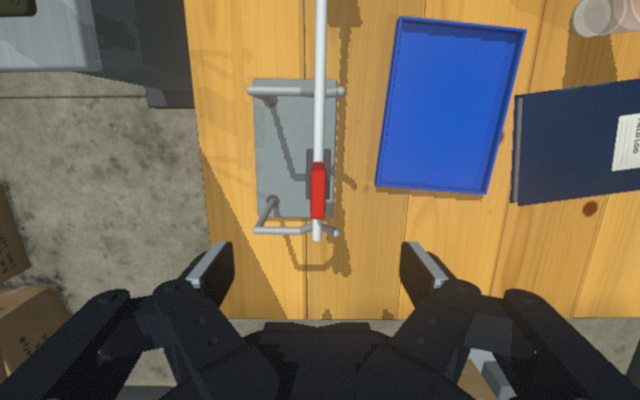

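Grip centre is (0.438,-0.280), top 0.167 as expected, with the rake yawed about -1.2°. The picture shows the grip at (317,190), the rod running up and the tray at (450,105). Next: align, descend, close and lift.

```bash
python3 -m crank '{"translation":[[0.0135,0,0],[0,0,0.016],[0,0,0.016],[0,0,0.016],[0,0,0.016],[0,0,0.016],[0,0,0.016],[0,0,0],[0,0,0]],"twist":[1.2,0,0,0,0,0,0,0,0]}' 1
python3 -m crank '{"translation":[[0,0,0],[0,0,0],[0,0,0],[0,0,0],[0,0,0],[0,0,0],[0,0,0],[0,0,0],[0,0,0],[0,0,0]],"twist":[0,0,0,0,0,0,0,0,0,0]}' 0
python3 -m crank '{"translation":[[0,0,-0.01],[0,0,-0.015],[0,0,-0.02],[0,0,-0.02],[0,0,-0.02],[0,0,-0.02],[0,0,0],[0,0,0]],"twist":[0,0,0,0,0,-1.2,0,0]}'
python3 - <<'E'
from h import *
s=snap('side');im=s['image'];cv2.imwrite('pics/s2.png',cv2.resize(im[130:330,210:410],None,fx=3,fy=3))
s=snap('wrist');W=cloud(s)
m=(W[...,2]>.18)&(W[...,2]<.26)&(W[...,0]>.40)&(W[...,0]<.48)&(W[...,1]>-.25)&(W[...,1]<0.03)
P=W[m]
for y in np.arange(-.25,.02,.03):
    q=P[np.abs(P[:,1]-y)<.015]
    if len(q):print(y.round(3),len(q),np.median(q,0).round(4))
E
```

```text
time_s: 3.1
ee_pos: [0.4373, -0.2812, 0.1353]
ee_rot: [-3.141, -0.0, 1.548]
ft_force: [0.2, 0.4, 0.9]
grip_width: 1.001
finger_force: 0.0
time_s: 4.1
ee_pos: [0.4384, -0.2806, 0.1356]
ee_rot: [3.141, 0.0, 1.549]
ft_force: [2.1, -0.3, 2.4]
grip_width: 0.13
finger_force: 60.5
time_s: 4.9
ee_pos: [0.4374, -0.2803, 0.2401]
ee_rot: [-3.141, -0.0, 1.569]
ft_force: [0.5, -1.0, -2.4]
grip_width: 0.132
finger_force: 60.0
-0.25 422 [ 0.4366 -0.2425  0.2196]
-0.22 914 [ 0.4366 -0.2195  0.2198]
-0.19 1054 [ 0.4366 -0.1896  0.2198]
-0.16 950 [ 0.4367 -0.1631  0.2197]
```

View pics/s2.png

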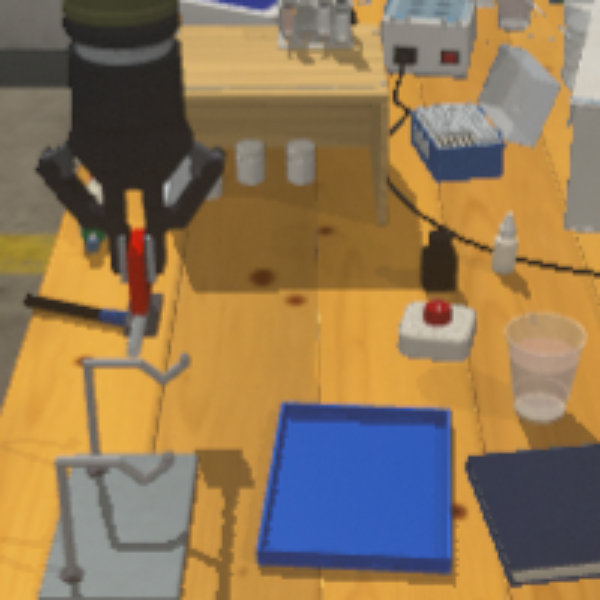

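Rake is held level and straight, clear of the hooks. Now slide it under the roof above the lid column.

```bash
python3 -m crank '{"translation":[[0.02,0,0.01],[0.02,0,0.01],[0.02,0,0.01],[0.02,0,0.01],[0.02,0,0.01],[0.02,0,0.01],[0.02,0,0.01],[0.02,0,0.01],[0.02,0,0.01],[0.02,0.003,0.01],[0,0,0],[0,0,0]],"twist":[0,0,0,0,0,0,0,0,0,0,0,0]}'
python3 - <<'E'
from h import *
s=snap('side');im=s['image'];W=cloud(s);cv2.imwrite('pics/s3.png',cv2.resize(im[130:250,230:390],None,fx=5,fy=5))
W0=np.load('side0.npy');print(W0[236,253],W0[234,240])
print(np.nanmean(W[182:187,291:296],(0,1)),np.nanmean(W[190:193,278:281],(0,1)))
E
```

```text
time_s: 6.2
ee_pos: [0.4403, -0.0802, 0.1395]
ee_rot: [-3.139, -0.0, 1.571]
ft_force: [-0.3, 0.2, -0.8]
grip_width: 0.127
finger_force: 59.9
[0.38329618 0.03631372 0.01339442] [0.34330523 0.05144925 0.01136119]
[0.49217909 0.30339484 0.05493403] [0.45304653 0.18526161 0.08656542]
```

View pics/s3.png

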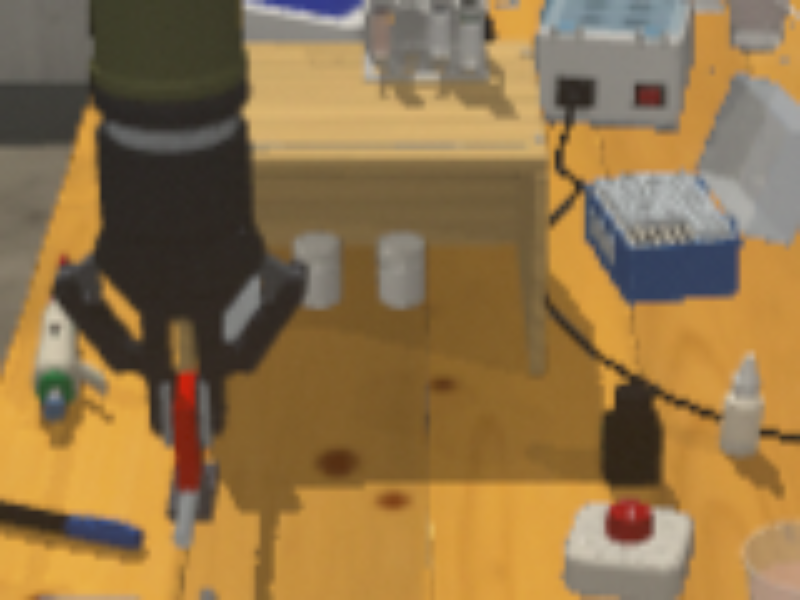

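```bash
python3 -m crank '{"translation":[[0.0195,0,0],[0.0195,0,0],[0.0195,0,0],[0.0195,0,0],[0.0195,0,0],[0.0195,0,0],[0.0195,0,0],[0.0195,0,0],[0.0195,0,0],[0.0195,0,0],[0,0,0],[0,0,0.01],[0,0,0.01],[0,0,0.01],[0,0,0.01],[0,0,0.01],[0,0,0.005],[0,0,0],[0,0,0]],"twist":[0,0,0,0,0,0,0,0,0,0,0,0,0,0,0,0,0,0,0]}'
```

```text
time_s: 8.15
ee_pos: [0.4413, 0.1146, 0.0852]
ee_rot: [-3.141, 0.0, 1.57]
ft_force: [-0.4, -0.4, -0.4]
grip_width: 0.129
finger_force: 59.9
```

```bash
python3 -m crank '{"translation":[[-0.01,0,0],[-0.01,0,0],[-0.01,0,0],[-0.01,0,0],[-0.01,0,0],[-0.01,0,0],[-0.01,0,0],[-0.01,0,0],[-0.01,0,0],[-0.01,0,0],[-0.01,0,0],[-0.01,0,0],[-0.01,0,0],[-0.01,0,0],[-0.01,0,0],[-0.01,0,0],[-0.01,0,0],[-0.01,0,0],[-0.01,0,0],[-0.005,0,0]],"twist":[0,0,0,0,0,0,0,0,0,0,0,0,0,0,0,0,0,0,0,0]}'
python3 - <<'E'
from h import *
for n in ('wrist','side'):
    s=snap(n);im=s['image'];W=cloud(s)
    H=cv2.cvtColor(im,cv2.COLOR_BGR2HSV);w=(H[...,1]<70)&(H[...,2]>90)&(W[...,2]>.005)&(W[...,2]<.055)&(W[...,0]>.4)&(W[...,0]<.66)&(W[...,1]>.08)&(W[...,1]<.46)
    k,l,st,ce=cv2.connectedComponentsWithStats(w.astype(np.uint8))
    for i in range(1,k):
        if st[i,4]>15:
            P=W[l==i];print(n,st[i],P.min(0).round(3),P.max(0).round(3))
    cv2.imwrite('pics/q_%s.png'%n,im)
s=cv2.imread('pics/q_side.png')[130:250,230:390]
cv2.imwrite('pics/s4.png',np.hstack([cv2.resize(s,(400,300)),cv2.resize(cv2.imread('pics/q_wrist.png'),(400,250))[0:300] if 0 else cv2.copyMakeBorder(cv2.resize(cv2.imread('pics/q_wrist.png'),(400,250)),0,50,0,0,0)]))
E
```

```text
time_s: 10.15
ee_pos: [0.4412, -0.0815, 0.0853]
ee_rot: [3.141, 0.0, 1.569]
ft_force: [-0.0, -0.0, -2.1]
grip_width: 0.13
finger_force: 59.9
side [289 176   9  15 118] [0.475 0.351 0.006] [0.504 0.459 0.048]
side [306 176   9  15 122] [0.535 0.345 0.005] [0.563 0.459 0.049]
side [276 205   7  12  40] [0.442 0.149 0.015] [0.461 0.187 0.039]
```

View pics/s4.png

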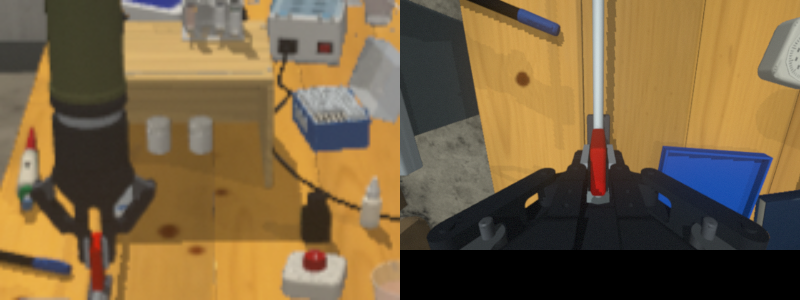

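The lid was drawn out and both jars remain, at side (158,135) and (200,135) in the left crop. Next jar 1.

```bash
python3 -m crank '{"translation":[[0,0,-0.015],[0,0,-0.02],[0,0,-0.02],[0,0.012,0],[0,0.012,0],[0,0.012,0],[0,0.012,0],[0.02,0,0],[0.02,0,0],[0.02,0,0],[0.02,0,0],[0.02,0,0],[0.02,0,0],[0.02,0,0],[0.02,0,0],[0.02,0,0],[0.02,0,0],[0.02,0,0],[0.021,0,0],[0,0,0]],"twist":[0,0,0,0,0,0,0,0,0,0,0,0,0,0,0,0,0,0,0,0]}'
python3 - <<'E'
from h import *
s=snap('side');im=s['image'];cv2.imwrite('pics/s5.png',cv2.resize(im[140:240,240:370],None,fx=5,fy=5));W=cloud(s)
H=cv2.cvtColor(im,cv2.COLOR_BGR2HSV);w=(H[...,1]<70)&(H[...,2]>90)&(W[...,2]>.005)&(W[...,2]<.055)&(W[...,0]>.4)&(W[...,0]<.66)&(W[...,1]>.08)&(W[...,1]<.46)
k,l,st,ce=cv2.connectedComponentsWithStats(w.astype(np.uint8))
for i in range(1,k):
  if st[i,4]>10: P=W[l==i];print(st[i],P.min(0).round(3),P.max(0).round(3))
E
python3 -m crank '{"translation":[[0,0,0.01],[0,0,0.01],[0,0,0.01],[0,0,0.01],[0,0,0],[0,0,0]],"twist":[0,0,0,0,0,0]}'
```

```text
time_s: 12.25
ee_pos: [0.4898, 0.163, 0.1393]
ee_rot: [-3.141, -0.001, 1.572]
ft_force: [0.7, -1.3, -0.2]
grip_width: 0.129
finger_force: 59.9
[306 176   9  15 119] [0.534 0.348 0.005] [0.563 0.459 0.049]
[293 178   5  13  45] [0.489 0.349 0.005] [0.504 0.373 0.047]
[273 211   9   9  72] [0.433 0.147 0.005] [0.458 0.181 0.023]
time_s: 12.9
ee_pos: [0.489, 0.1602, 0.0998]
ee_rot: [-3.141, 0.0, 1.57]
ft_force: [-0.1, 0.1, -1.1]
grip_width: 0.131
finger_force: 59.9
```

View pics/s5.png

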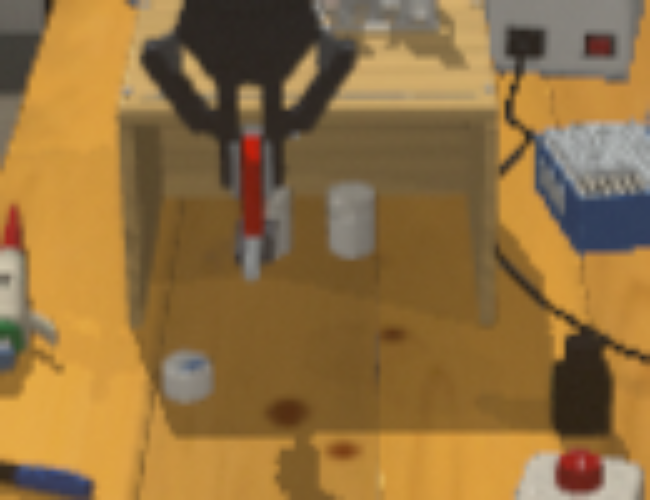

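The lid stands out in the open at (187,377) in the crop, about (0.445,0.165). Pull jar 1.

```bash
python3 -m crank '{"translation":[[0,0,0.008],[0,0,0.007],[0,0,0],[0,0,0]],"twist":[0,0,0,0]}'
python3 -m crank '{"translation":[[-0.012,0,0],[-0.012,0,0],[-0.012,0,0],[-0.012,0,0],[-0.012,0,0],[-0.012,0,0],[-0.012,0,0],[-0.012,0,0],[-0.012,0,0],[-0.012,0,0],[-0.012,0,0],[-0.012,0,0],[-0.012,0,0],[-0.012,0,0],[-0.012,0,0],[-0.012,0,0],[-0.012,0,0],[-0.012,0,0],[-0.012,0,0],[-0.012,0,0]],"twist":[0,0,0,0,0,0,0,0,0,0,0,0,0,0,0,0,0,0,0,0]}'
python3 -m crank '{"translation":[[0,0,0],[0,0,-0.015],[0,0,-0.02],[0,0,-0.02],[0,0.012,0],[0,0.012,0],[0,0.012,0],[0,0.012,0],[0,0.012,0],[0.02,0,0],[0.02,0,0],[0.02,0,0],[0.02,0,0],[0.02,0,0],[0,0,0]],"twist":[0,0,0,0,0,0,0,0,0,0,0,0,0,0,0]}'
cat > look.py <<'E'
from h import *
import sys
s=snap('side');im=s['image'];cv2.imwrite(sys.argv[1],cv2.resize(im[140:240,240:370],None,fx=5,fy=5));W=cloud(s)
H=cv2.cvtColor(im,cv2.COLOR_BGR2HSV);w=(H[...,1]<70)&(H[...,2]>90)&(W[...,2]>.005)&(W[...,2]<.055)&(W[...,0]>.4)&(W[...,0]<.66)&(W[...,1]>.08)&(W[...,1]<.46)
k,l,st,ce=cv2.connectedComponentsWithStats(w.astype(np.uint8))
for i in range(1,k):
  if st[i,4]>10: P=W[l==i];print(st[i],P.min(0).round(3),P.max(0).round(3))
E
python3 look.py pics/s6.png
```

```text
time_s: 13.3
ee_pos: [0.489, 0.1605, 0.0851]
ee_rot: [-3.141, 0.0, 1.57]
ft_force: [0.5, -0.5, -1.5]
grip_width: 0.126
finger_force: 59.9
time_s: 15.3
ee_pos: [0.4891, -0.0805, 0.0853]
ee_rot: [3.142, -0.0, 1.57]
ft_force: [0.3, 0.0, -2.0]
grip_width: 0.135
finger_force: 59.9
time_s: 16.8
ee_pos: [0.5494, 0.0228, 0.1396]
ee_rot: [-3.14, -0.001, 1.572]
ft_force: [0.6, -0.2, -0.8]
grip_width: 0.127
finger_force: 59.9
[284 204  11  16 152] [0.468 0.144 0.005] [0.5   0.18  0.049]
[273 211   9   8  68] [0.433 0.147 0.006] [0.458 0.183 0.023]
```

View pics/s6.png

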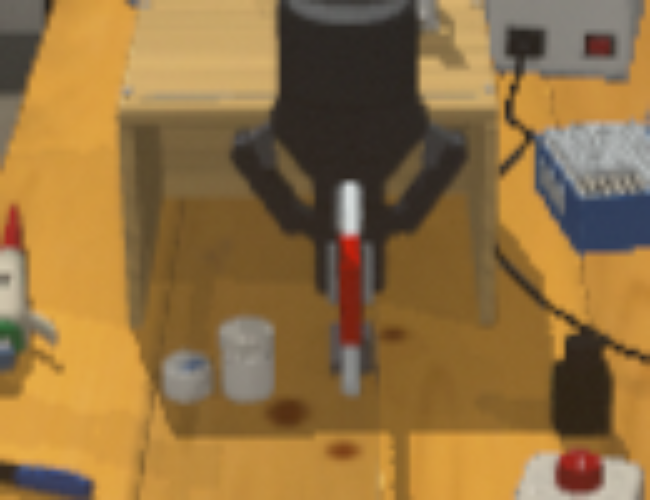

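Jar 1 is out and standing at about (0.486,0.163), with nothing hidden behind it. Next jar 2.

```bash
python3 -m crank '{"translation":[[0.02,0,0],[0.02,0,0],[0.02,0,0],[0.02,0,0],[0.02,0,0],[0.02,0,0],[0.02,0,0],[0,0,0],[0,0,0.01],[0,0,0.01],[0,0,0.01],[0,0,0.01],[0,0,0],[0,0,0]],"twist":[0,0,0,0,0,0,0,0,0,0,0,0,0,0]}'
```

```text
time_s: 18.25
ee_pos: [0.549, 0.1601, 0.0997]
ee_rot: [-3.14, 0.0, 1.57]
ft_force: [-0.6, 0.3, -1.5]
grip_width: 0.129
finger_force: 59.9
```

```bash
python3 -m crank '{"translation":[[0,0,0.008],[0,0,0.007],[0,0,0],[0,0,0]],"twist":[0,0,0,0]}'
python3 -m crank '{"translation":[[-0.012,0,0],[-0.012,0,0],[-0.012,0,0],[-0.012,0,0],[-0.012,0,0],[-0.012,0,0],[-0.012,0,0],[-0.012,0,0],[-0.012,0,0],[-0.012,0,0],[-0.012,0,0],[-0.012,0,0],[-0.012,0,0],[-0.012,0,0],[-0.012,0,0],[-0.012,0,0],[-0.012,0,0],[-0.012,0,0],[-0.012,0,0],[-0.012,0,0]],"twist":[0,0,0,0,0,0,0,0,0,0,0,0,0,0,0,0,0,0,0,0]}'
python3 -m crank '{"translation":[[0,0,0],[0,0,-0.015],[0,0,-0.02],[0,0,-0.02],[0,0,-0.02],[0,0,-0.02],[0,0,-0.02],[-0.02,0,0],[-0.02,0,0],[-0.02,-0.01,0],[-0.02,-0.01,0],[-0.02,-0.01,0],[-0.02,-0.01,0],[-0.02,-0.01,0],[-0.02,-0.01,0],[-0.02,-0.01,0],[-0.02,-0.02,0],[0,-0.02,0],[0,0,0]],"twist":[0,0,0,0,0,0,0,0,0,0,0,0,0,0,0,0,0,0,0]}'
python3 look.py pics/s7.png
```

```text
time_s: 18.65
ee_pos: [0.549, 0.1605, 0.0851]
ee_rot: [-3.141, 0.0, 1.57]
ft_force: [-0.3, 0.4, -1.5]
grip_width: 0.134
finger_force: 59.9
time_s: 20.65
ee_pos: [0.549, -0.0805, 0.0853]
ee_rot: [-3.142, -0.0, 1.57]
ft_force: [-0.5, 1.1, -1.1]
grip_width: 0.132
finger_force: 59.9
time_s: 22.55
ee_pos: [0.4362, -0.279, 0.1999]
ee_rot: [-3.139, -0.002, 1.568]
ft_force: [-0.6, 0.5, -1.6]
grip_width: 0.124
finger_force: 59.9
[284 204  11  16 152] [0.468 0.143 0.005] [0.5   0.183 0.049]
[305 204  10  16 147] [0.534 0.144 0.005] [0.562 0.178 0.048]
[275 212   7   8  33] [0.439 0.147 0.005] [0.458 0.171 0.024]
```

View pics/s7.png

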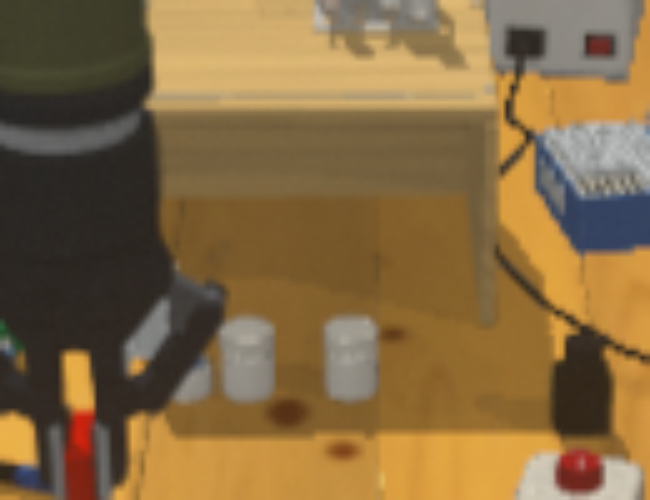

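The roof space is empty, and only three items exist (jars at crop (247,358) and (350,358), lid at (192,380)). Hang the rake back.

```bash
python3 -m crank '{"translation":[[0,0.001,0],[0,0,0],[0,0,0],[0,0,0]],"twist":[1.2,0,0,0]}'
```

```text
time_s: 23.0
ee_pos: [0.4405, -0.2792, 0.2003]
ee_rot: [3.141, 0.0, 1.55]
ft_force: [-0.5, 0.2, -1.3]
grip_width: 0.131
finger_force: 59.9
```

```bash
python3 -m crank '{"translation":[[-0.0014,-0.002,0],[0,0,0.015],[0,0,0.015],[0,0,0.014],[0,0,0.01],[0,0,0.006],[0,0,0.004],[0,0,0],[0,0,0]],"twist":[0,0,0,0,0,0,0,0,0]}'
```

```text
time_s: 23.9
ee_pos: [0.4381, -0.281, 0.1367]
ee_rot: [3.141, 0.0, 1.549]
ft_force: [-0.4, -0.3, -1.0]
grip_width: 0.132
finger_force: 59.9
```

```bash
python3 -m crank '{"translation":[[0,0,0.001],[0,0,0],[0,0,0]],"twist":[0,0,0]}'
python3 -m crank '{"translation":[[0,0,0],[0,0,0],[0,0,0],[0,0,0],[0,0,0],[0,0,0],[0,0,0],[0,0,0]],"twist":[0,0,0,0,0,0,0,0]}' 1
python3 -m crank '{"translation":[[0,0,-0.01],[0,0,-0.015],[0,0,-0.02],[0,0,-0.025],[0,0,-0.025],[0,0,0],[0,0,0]],"twist":[0,0,0,0,0,0,0]}' 1
python3 - <<'E'
from h import *
s=snap('wrist');im=s['image'];cv2.imwrite('pics/w8.png',im);W=cloud(s)
H=cv2.cvtColor(im,cv2.COLOR_BGR2HSV);red=((H[...,0]<8)|(H[...,0]>172))&(H[...,1]>150)&(H[...,2]>60)
P=W[red&(W[...,2]>.13)&(W[...,2]<.2)];P=P[P[:,2]>P[:,2].max()-.008];print(len(P),P.max(0),P.mean(0),cv2.minAreaRect(P[:,:2].astype(np.float32)))
m=(W[...,2]>.1)&(W[...,2]<.125)&(W[...,0]>.42)&(W[...,0]<.46)&(W[...,1]>-.25)&(W[...,1]<-.03);P=W[m]
for y in np.arange(-.25,-.02,.03):
    q=P[np.abs(P[:,1]-y)<.015]
    if len(q):print(y.round(3),len(q),np.median(q,0).round(4))
E
python3 -c "
from h import *
s=snap('top');W=cloud(s);im=s['image'];H=cv2.cvtColor(im,cv2.COLOR_BGR2HSV)
w=(H[...,1]<70)&(H[...,2]>110)&(W[...,2]>.01)&(W[...,2]<.055)&(W[...,0]>.41)&(W[...,0]<.6)&(W[...,1]>.1)&(W[...,1]<.25)
k,l,st,ce=cv2.connectedComponentsWithStats(w.astype(np.uint8))
for i in range(1,k):
  if st[i,4]>10: P=W[l==i];print(st[i],P.min(0).round(3),P.max(0).round(3))
"
python3 look.py pics/x.png
```

```text
time_s: 24.2
ee_pos: [0.4383, -0.2811, 0.1358]
ee_rot: [3.14, 0.001, 1.549]
ft_force: [-0.3, 0.4, 1.2]
grip_width: 0.13
finger_force: 60.3
time_s: 25.0
ee_pos: [0.4379, -0.2808, 0.1353]
ee_rot: [-3.142, -0.0, 1.549]
ft_force: [0.3, -0.7, 0.3]
grip_width: 1.003
finger_force: 0.0
time_s: 25.7
ee_pos: [0.4382, -0.281, 0.2313]
ee_rot: [3.14, 0.001, 1.549]
ft_force: [-0.6, 0.0, -0.5]
grip_width: 1.003
finger_force: 0.0
688 [ 0.44448283 -0.26121025  0.16836342] [ 0.43867365 -0.27909884  0.16645139] ((0.43879857659339905, -0.28070592880249023), (0.038992416113615036, 0.011255644261837006), 88.5364761352539)
-0.25 181 [ 0.4389 -0.2423  0.1163]
-0.22 381 [ 0.4394 -0.2199  0.1161]
-0.19 727 [ 0.4398 -0.1977  0.116 ]
-0.16 464 [ 0.4403 -0.1598  0.116 ]
-0.13 459 [ 0.4406 -0.1309  0.116 ]
[266 238  13  18 181] [0.53  0.15  0.011] [0.568 0.184 0.051]
[272 257  17  30 290] [0.427 0.151 0.01 ] [0.501 0.185 0.05 ]
[284 204  11  16 145] [0.469 0.144 0.005] [0.5   0.181 0.047]
[305 204  10  16 147] [0.534 0.143 0.006] [0.562 0.182 0.049]
```

View pics/w8.png

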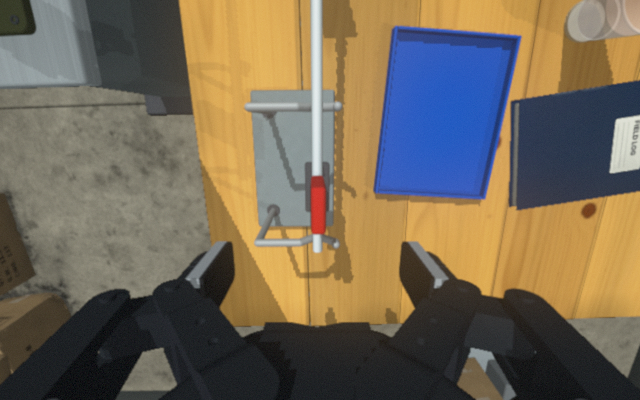

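The rake hangs exactly as before (grip at image (317,205), rod in both hooks). Now pick jar 2 with the fingers closing along y.

```bash
python3 -m crank '{"translation":[[0.0373,0.0084,0],[0.0373,0.0084,0],[0.0373,0.0084,0],[0.0373,0.0084,0],[0.0373,0.0084,0],[0.0373,0.0084,0],[0.0373,0.0084,0],[0.0373,0.0084,0],[0.0373,0.0084,0],[0.0373,0.0084,0],[0.0373,0.0084,0],[0.0373,0.0084,0],[0,0,0]],"twist":[0,0,0,0,0,0,0,0,0,0,0,0,0]}' 1
python3 -m crank '{"translation":[[0,0,0],[0,0,0],[0,0,0],[0,0,0],[0,0,0],[0,0,0],[0,0,0],[0,0,0],[0,0,0],[0,0,0],[0,0,0],[0,0,0],[0,0,0]],"twist":[8.07,8.07,8.07,8.07,8.07,8.07,8.07,8.07,8.07,8.07,8.07,0,0]}' 0.75
cat > items.py <<'E'
from h import *
for c in ('wrist','top'):
    s=snap(c);W=cloud(s);im=s['image'];H=cv2.cvtColor(im,cv2.COLOR_BGR2HSV)
    if c=='wrist':cv2.imwrite('pics/lastw.png',im)
    w=(W[...,2]>.008)&(W[...,2]<.055)&(W[...,0]>.38)&(W[...,0]<.64)&(W[...,1]>.09)&(W[...,1]<.245)
    k,l,st,ce=cv2.connectedComponentsWithStats(w.astype(np.uint8))
    for i in range(1,k):
        if st[i,4]>40: P=W[l==i];T=P[P[:,2]>P[:,2].max()-.006];print(c,st[i],P.min(0).round(3),P.max(0).round(3),'topmid',((T.min(0)+T.max(0))/2).round(3))
E
python3 items.py
```

```text
time_s: 27.15
ee_pos: [0.5489, 0.1688, 0.2288]
ee_rot: [-3.14, -0.002, 1.553]
ft_force: [-0.3, -0.1, -0.7]
grip_width: 1.002
finger_force: 0.0
time_s: 28.45
ee_pos: [0.5478, 0.1638, 0.2295]
ee_rot: [3.141, 0.002, 0.003]
ft_force: [-0.0, -0.6, 0.3]
grip_width: 0.75
finger_force: 0.0
wrist [300 161  28  31 699] [0.532 0.152 0.008] [0.565 0.184 0.047] topmid [0.548 0.168 0.044]
wrist [ 301  208   27   51 1066] [0.429 0.151 0.008] [0.5   0.185 0.047] topmid [0.483 0.167 0.044]
top [266 238  13  18 192] [0.529 0.15  0.008] [0.566 0.184 0.051] topmid [0.548 0.168 0.048]
top [272 257  17  31 325] [0.428 0.151 0.008] [0.502 0.185 0.052] topmid [0.481 0.166 0.049]
```

```bash
python3 -m crank '{"translation":[[0,-0.004,0.02],[0,0,0.02],[0,0,0.02],[0,0,0.02],[0,0,0.02],[0,0,0.02],[0,0,0.02],[0,0,0.02],[0,0,0.02],[0,0,0.02],[0,0,0.01],[0,0,0.0065],[0,0,0]],"twist":[0,0,0,0,0,0,0,0,0,0,0,0,0]}'
python3 -m crank '{"translation":[[0,0,0],[0,0,0],[0,0,0],[0,0,0],[0,0,0],[0,0,0],[0,0,0]],"twist":[0,0,0,0,0,0,0]}' 0
python3 -m crank '{"translation":[[0,0,-0.01],[0,0,-0.02],[0,0,-0.03],[0,0,-0.03],[0,0,-0.03],[0,0,-0.03],[0,0,0]],"twist":[0,0,0,0,0,0,0]}'
```

```text
time_s: 29.85
ee_pos: [0.5481, 0.1684, 0.0133]
ee_rot: [3.141, 0.001, 0.0]
ft_force: [0.1, 0.2, 0.5]
grip_width: 0.752
finger_force: 0.0
time_s: 30.55
ee_pos: [0.5492, 0.1686, 0.0149]
ee_rot: [-3.141, -0.002, -0.0]
ft_force: [-0.6, -0.9, 5.6]
grip_width: 0.371
finger_force: 59.4
time_s: 31.25
ee_pos: [0.5513, 0.1693, 0.1689]
ee_rot: [-3.139, -0.009, -0.0]
ft_force: [0.3, 1.0, 0.2]
grip_width: 0.372
finger_force: 59.6
```

```bash
python3 -m crank '{"translation":[[0.0074,0.03,0],[0.0074,0.03,0],[0.0074,0.03,0],[0.0074,0.03,0],[0.0074,0.03,0],[0.0074,0.03,0],[0.0074,0.03,0],[0.0074,0.03,0],[0.0074,0.03,0],[0.0074,0.03,0],[0.0074,0.03,0],[0.0074,0.03,0],[0,0,0],[0,0,0]],"twist":[0,0,0,0,0,0,0,0,0,0,0,0,0,0]}'
python3 -m crank '{"translation":[[0,0,0.02],[0,0,0.02],[0,0,0.02],[0,0,0.02],[0,0,0.02],[0,0,0.02],[0,0,0.015],[0,0,0.005],[0,0,0],[0,0,0]],"twist":[0,0,0,0,0,0,0,0,0,0]}'
```

```text
time_s: 32.65
ee_pos: [0.6363, -0.1918, 0.1627]
ee_rot: [-3.14, 0.002, -0.002]
ft_force: [-0.4, 0.6, -0.8]
grip_width: 0.368
finger_force: 59.6
time_s: 33.65
ee_pos: [0.6377, -0.1914, 0.0245]
ee_rot: [3.141, -0.001, 0.0]
ft_force: [0.4, -0.5, -0.2]
grip_width: 0.374
finger_force: 59.6
```

```bash
python3 -m crank '{"translation":[[0,0,0.003],[0,0,0.002],[0,0,0.001],[0,0,0],[0,0,0]],"twist":[0,0,0,0,0]}'
```

```text
time_s: 34.15
ee_pos: [0.6376, -0.1917, 0.0189]
ee_rot: [3.141, -0.001, -0.0]
ft_force: [-0.6, -0.0, 6.3]
grip_width: 0.368
finger_force: 59.9
```

```bash
python3 -m crank '{"translation":[[0,0,0],[0,0,0],[0,0,0],[0,0,0],[0,0,0]],"twist":[0,0,0,0,0]}' 0.6
python3 -m crank '{"translation":[[0,0,-0.01],[0,0,-0.02],[0,0,-0.03],[0,0,-0.03],[0,0,-0.03],[0,0,-0.03],[-0.0128,-0.0298,0],[-0.0128,-0.0298,0],[-0.0128,-0.0298,0],[-0.0128,-0.0298,0],[-0.0128,-0.0298,0],[-0.0128,-0.0298,0],[-0.0128,-0.0298,0],[-0.0128,-0.0298,0],[-0.0128,-0.0298,0],[-0.0128,-0.0298,0],[-0.0128,-0.0298,0],[-0.0128,-0.0298,0],[0,0,0],[0,0,0]],"twist":[0,0,0,0,0,0,0,0,0,0,0,0,0,0,0,0,0,0,0,0]}'
python3 -m crank '{"translation":[[0,0,0],[0,0,0]],"twist":[0,0]}' 0.75
python3 items.py
```

```text
time_s: 34.65
ee_pos: [0.637, -0.1915, 0.0176]
ee_rot: [-3.141, 0.0, -0.0]
ft_force: [-0.3, -0.6, -0.1]
grip_width: 0.6
finger_force: 0.0
time_s: 36.65
ee_pos: [0.4835, 0.1666, 0.1685]
ee_rot: [3.141, -0.001, 0.002]
ft_force: [0.5, 0.3, 0.5]
grip_width: 0.602
finger_force: 0.0
time_s: 36.85
ee_pos: [0.4842, 0.1652, 0.168]
ee_rot: [3.141, -0.001, -0.001]
ft_force: [0.3, 1.0, 0.1]
grip_width: 0.751
finger_force: 0.0
wrist [ 298  170   35   64 1639] [0.429 0.151 0.008] [0.5   0.185 0.047] topmid [0.483 0.167 0.044]
top [272 257  17  31 320] [0.428 0.151 0.009] [0.5   0.185 0.051] topmid [0.483 0.168 0.048]
```

View pics/lastw.png

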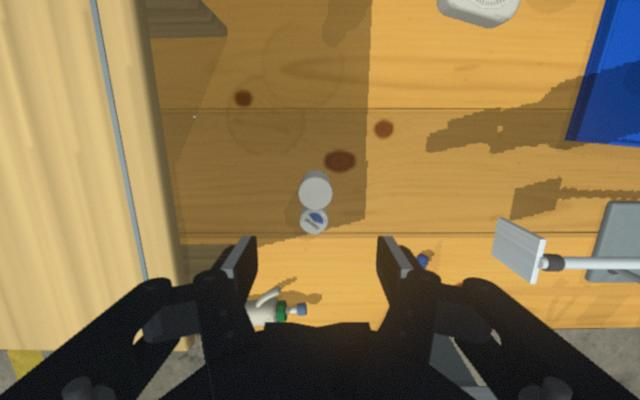

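Jar 1 is at image (315,190), with the lid beside it at (314,221); the fingers clear the lid. Pick jar 1.

```bash
python3 -m crank '{"translation":[[0,-0.002,0.02],[0,0,0.02],[0,0,0.02],[0,0,0.02],[0,0,0.02],[0,0,0.02],[0,0,0.02],[0,0,0.01],[0,0,0.0045],[0,0,0]],"twist":[0,0,0,0,0,0,0,0,0,0]}'
python3 -m crank '{"translation":[[0,0,0],[0,0,0],[0,0,0],[0,0,0],[0,0,0],[0,0,0],[0,0,0]],"twist":[0,0,0,0,0,0,0]}' 0
python3 -m crank '{"translation":[[0,0,-0.01],[0,0,-0.02],[0,0,-0.03],[0,0,-0.03],[0,0,-0.03],[0,0,-0.03],[0,0,0],[0,0,0]],"twist":[0,0,0,0,0,0,0,0]}'
```

```text
time_s: 37.95
ee_pos: [0.4836, 0.1679, 0.013]
ee_rot: [3.141, 0.001, -0.001]
ft_force: [0.3, -0.0, -0.4]
grip_width: 0.749
finger_force: 0.0
time_s: 38.65
ee_pos: [0.4843, 0.1682, 0.0143]
ee_rot: [-3.141, -0.002, 0.0]
ft_force: [-0.9, -1.0, 6.6]
grip_width: 0.371
finger_force: 59.3
time_s: 39.45
ee_pos: [0.4837, 0.1683, 0.1643]
ee_rot: [-3.141, -0.002, -0.0]
ft_force: [0.2, 0.2, -1.2]
grip_width: 0.375
finger_force: 59.5
```

```bash
python3 -m crank '{"translation":[[0.0078,0.0299,0],[0.0078,0.0299,0],[0.0078,0.0299,0],[0.0078,0.0299,0],[0.0078,0.0299,0],[0.0078,0.0299,0],[0.0078,0.0299,0],[0.0078,0.0299,0],[0.0078,0.0299,0],[0.0078,0.0299,0],[0.0078,0.0299,0],[0.0078,0.0299,0],[0.0078,0.0299,0],[0.0078,0.0299,0],[0,0,0],[0,0,0]],"twist":[0,0,0,0,0,0,0,0,0,0,0,0,0,0,0,0]}'
python3 -m crank '{"translation":[[0,0,0.02],[0,0,0.02],[0,0,0.02],[0,0,0.02],[0,0,0.02],[0,0,0.02],[0,0,0.015],[0,0,0.005],[0,0,0.003],[0,0,0.001],[0,0,0],[0,0,0]],"twist":[0,0,0,0,0,0,0,0,0,0,0,0]}'
```

```text
time_s: 41.05
ee_pos: [0.5914, -0.2504, 0.1612]
ee_rot: [-3.139, 0.004, -0.002]
ft_force: [-0.2, 0.2, -1.0]
grip_width: 0.366
finger_force: 59.6
time_s: 42.25
ee_pos: [0.5932, -0.2507, 0.0202]
ee_rot: [3.141, -0.001, -0.0]
ft_force: [0.9, -0.6, -0.5]
grip_width: 0.369
finger_force: 59.6
```

```bash
python3 -m crank '{"translation":[[0,0,0.001],[0,0,0.001],[0,0,0],[0,0,0]],"twist":[0,0,0,0]}'
python3 -m crank '{"translation":[[0,0,0],[0,0,0],[0,0,0],[0,0,0],[0,0,0]],"twist":[0,0,0,0,0]}' 0.6
python3 -m crank '{"translation":[[0,0,-0.01],[0,0,-0.02],[0,0,-0.03],[0,0,-0.03],[0,0,-0.03],[0,0,-0.03],[-0.0105,-0.0298,0],[-0.0105,-0.0298,0],[-0.0105,-0.0298,0],[-0.0105,-0.0298,0],[-0.0105,-0.0298,0],[-0.0105,-0.0298,0],[-0.0105,-0.0298,0],[-0.0105,-0.0298,0],[-0.0105,-0.0298,0],[-0.0105,-0.0298,0],[-0.0105,-0.0298,0],[-0.0105,-0.0298,0],[-0.0105,-0.0298,0],[-0.0105,-0.0298,0]],"twist":[0,0,0,0,0,0,0,0,0,0,0,0,0,0,0,0,0,0,0,0]}'
python3 -m crank '{"translation":[[0,0,0],[0,0,0],[0,0,0]],"twist":[0,0,0]}' 0.75
python3 items.py
```

```text
time_s: 42.65
ee_pos: [0.5932, -0.2508, 0.0183]
ee_rot: [3.141, -0.001, -0.0]
ft_force: [-0.8, 0.1, 5.4]
grip_width: 0.373
finger_force: 59.9
time_s: 43.15
ee_pos: [0.5926, -0.2504, 0.0171]
ee_rot: [-3.141, 0.0, -0.0]
ft_force: [0.2, 0.5, 0.1]
grip_width: 0.6
finger_force: 0.0
time_s: 45.15
ee_pos: [0.4453, 0.1679, 0.1682]
ee_rot: [-3.141, -0.001, -0.0]
ft_force: [-0.2, 0.3, -0.5]
grip_width: 0.599
finger_force: 0.0
time_s: 45.45
ee_pos: [0.4462, 0.1662, 0.1677]
ee_rot: [3.141, -0.001, -0.0]
ft_force: [0.1, 0.7, 0.2]
grip_width: 0.746
finger_force: 0.0
wrist [300 171  29  31 691] [0.429 0.154 0.008] [0.46  0.185 0.022] topmid [0.445 0.169 0.019]
top [277 275  12  12 120] [0.428 0.154 0.008] [0.459 0.185 0.028] topmid [0.444 0.17  0.025]
```

```bash
python3 -m crank '{"translation":[[-0.0015,-0.003,0.02],[0,0,0.02],[0,0,0.02],[0,0,0.02],[0,0,0.02],[0,0,0.02],[0,0,0.02],[0,0,0.015],[0,0,0.008],[0,0,0.0015],[0,0,0]],"twist":[0,0,0,0,0,0,0,0,0,0,0]}'
python3 -m crank '{"translation":[[0,0,0],[0,0,0],[0,0,0],[0,0,0],[0,0,0],[0,0,0],[0,0,0]],"twist":[0,0,0,0,0,0,0]}' 0
python3 -m crank '{"translation":[[0,0,-0.01],[0,0,-0.02],[0,0,-0.03],[0,0,-0.03],[0,0,-0.03],[0,0,-0.03],[0,0,0],[0,0,0]],"twist":[0,0,0,0,0,0,0,0]}'
python3 items.py
```

```text
time_s: 46.65
ee_pos: [0.4447, 0.1694, 0.0029]
ee_rot: [-3.142, -0.0, -0.001]
ft_force: [-0.9, 1.0, 0.1]
grip_width: 0.751
finger_force: 0.0
time_s: 47.35
ee_pos: [0.4448, 0.1699, 0.0039]
ee_rot: [-3.141, -0.002, 0.0]
ft_force: [-0.5, -0.8, 5.3]
grip_width: 0.335
finger_force: 59.1
time_s: 48.15
ee_pos: [0.4445, 0.1699, 0.154]
ee_rot: [-3.141, -0.003, -0.0]
ft_force: [0.0, -0.1, -1.2]
grip_width: 0.332
finger_force: 59.4
```

```bash
python3 -m crank '{"translation":[[0.009,0.03,0],[0.009,0.03,0],[0.009,0.03,0],[0.009,0.03,0],[0.009,0.03,0],[0.009,0.03,0],[0.009,0.03,0],[0.009,0.03,0],[0.009,0.03,0],[0.009,0.03,0],[0.009,0.03,0],[0.009,0.03,0],[0,0,0],[0,0,0]],"twist":[0,0,0,0,0,0,0,0,0,0,0,0,0,0]}'
python3 -m crank '{"translation":[[0,0,0.02],[0,0,0.02],[0,0,0.02],[0,0,0.02],[0,0,0.02],[0,0,0.02],[0,0,0.015],[0,0,0.005],[0,0,0.003],[0,0,0.001],[0,0,0],[0,0,0]],"twist":[0,0,0,0,0,0,0,0,0,0,0,0]}'
```

```text
time_s: 49.65
ee_pos: [0.5511, -0.1904, 0.1509]
ee_rot: [-3.14, 0.004, -0.002]
ft_force: [-0.5, -0.0, 0.1]
grip_width: 0.334
finger_force: 59.5
time_s: 50.85
ee_pos: [0.5527, -0.1904, 0.0096]
ee_rot: [3.141, -0.001, -0.0]
ft_force: [-0.1, -1.1, 0.3]
grip_width: 0.332
finger_force: 59.5
```

```bash
python3 -m crank '{"translation":[[0,0,0.001],[0,0,0.001],[0,0,0],[0,0,0]],"twist":[0,0,0,0]}'
python3 -m crank '{"translation":[[0,0,0],[0,0,0],[0,0,0],[0,0,0],[0,0,0]],"twist":[0,0,0,0,0]}' 0.6
python3 -m crank '{"translation":[[0,0,-0.01],[0,0,-0.02],[0,0,-0.03],[0,0,-0.03],[0,0,-0.04],[0,0,-0.04],[-0.03,0,0],[-0.03,0,0],[-0.03,0,0],[-0.03,0,0],[0,0,0],[0,0,0]],"twist":[0,0,0,0,0,0,0,0,0,0,0,0]}'
python3 - <<'E'
from h import *
s=snap('wrist');a=s['image'];b=snap('side');W=cloud(s)
cv2.imwrite('pics/f.png',np.vstack([cv2.resize(a,(480,300)),cv2.resize(b['image'][130:330,210:530],(480,300))]))
m=(W[...,2]>.01)&(W[...,2]<.06)&(W[...,0]>.535)&(W[...,0]<.66)&(W[...,1]>-.3)&(W[...,1]<-.13)
k,l,st,ce=cv2.connectedComponentsWithStats(m.astype(np.uint8))
for i in range(1,k):
    if st[i,4]>60:P=W[l==i];print(P.min(0).round(3),P.max(0).round(3))
E
```

```text
time_s: 51.25
ee_pos: [0.5526, -0.1905, 0.0079]
ee_rot: [3.141, -0.001, -0.0]
ft_force: [-0.5, 1.0, 6.0]
grip_width: 0.331
finger_force: 60.2
time_s: 51.75
ee_pos: [0.5521, -0.1902, 0.0066]
ee_rot: [-3.141, 0.0, -0.0]
ft_force: [-0.5, 0.0, -0.3]
grip_width: 0.599
finger_force: 0.0
time_s: 52.95
ee_pos: [0.4321, -0.1904, 0.1777]
ee_rot: [3.141, -0.002, -0.001]
ft_force: [0.9, -1.3, 0.5]
grip_width: 0.597
finger_force: 0.0
[ 0.573 -0.267  0.01 ] [ 0.599 -0.234  0.052]
[ 0.536 -0.205  0.01 ] [ 0.567 -0.175  0.026]
```

View pics/f.png

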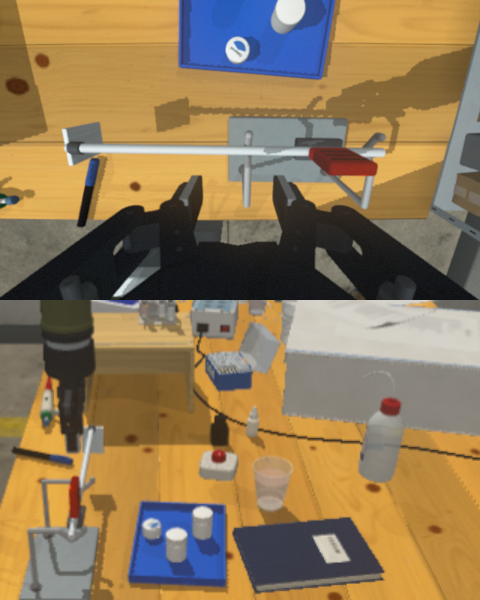

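Two jars are standing and the lid is flat in the tray. The rake is hung, the bystanders are in place and the arm is clear.

```bash
python3 -c "
from workcell import arm;print(arm.hand_in())"
```

```text
the job is handed in; nothing more can be done
None
```

I've handed the job in: both jars stand upright and the single lid lies flat in the tray, the rake is back on its two hooks as it was, and the bystanders are untouched. The arm finished clear at about 53 s, and I saw no fourth item.

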